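# Lids back on the washed storage jars

### The job

The storage jars have been washed and their wooden lids left in a stack: take the stack apart and close each jar with the lid that belongs to it, plug down inside the mouth and plate lying flat on the rim. Set the lids on without dropping them, keep the jars upright, and do not disturb the food tin or the pepper mill.

Things in the scene. Friction and masses are not known exactly. Their poses are not given: they have to be found in the camera images.
- oblong_lid_center (a point): Wooden lid, 22 mm high: a 66 x 124 mm oblong plate 13 mm thick; under its middle a 47 x 105 mm plug 9 mm deep that drops loosely into the oblong jar's mouth until the plate lies on the rim. Point: centre, half-way up (11 mm above the plug's foot, 2 mm above the plate's underside). x along its short side, y along its long side. z up. Lowest of the stack, plug on the worktop; grasp across its 66 mm.
- square_lid_center (a point): Wooden lid, 22 mm high: a 62 x 62 mm square plate 13 mm thick; under its middle a 43 x 43 mm plug 9 mm deep that drops loosely into the square jar's mouth until the plate lies on the rim. Point: centre, half-way up (11 mm above the plug's foot, 2 mm above the plate's underside). x and y along its sides. z up. Second from the bottom of the stack, lying on the oblong lid, turned a few degrees against it.
- medium_round_lid_center (a point): Wooden lid, 22 mm high: a 54 mm diameter round plate 13 mm thick; under its middle a 35 mm diameter plug 9 mm deep that drops loosely into the medium round jar's mouth until the plate lies on the rim. Point: centre, half-way up (11 mm above the plug's foot, 2 mm above the plate's underside). z up. Third from the bottom, lying on the square lid.
- small_round_lid_center (a point): Wooden lid, 22 mm high: a 42 mm diameter round plate 13 mm thick; under its middle a 24 mm diameter plug 9 mm deep that drops loosely into the small round jar's mouth until the plate lies on the rim. Point: centre, half-way up (11 mm above the plug's foot, 2 mm above the plate's underside). z up. Top of the stack, lying on the medium round lid.
- oblong_jar_rim (a point): White stoneware jar, empty and open, standing loose and upright on the worktop: oblong, 64 x 122 mm outside; mouth 54 x 112 mm, walls 5 mm. Point: centre of the mouth at the height of the rim, 60 mm above the worktop. x along its short side, y along its long side. z up.
- square_jar_rim (a point): White stoneware jar, empty and open, standing loose and upright on the worktop: square, 60 x 60 mm outside; mouth 50 x 50 mm, walls 5 mm. Point: centre of the mouth at the height of the rim, 85 mm above the worktop. x and y along its sides. z up.
- medium_round_jar_rim (a point): White stoneware jar, empty and open, standing loose and upright on the worktop: the larger and taller of the two round ones, 62 mm in diameter at the belly, drawn in to 52 mm at the rim; mouth 42 mm in diameter. Point: centre of the mouth at the height of the rim, 100 mm above the worktop. z up.
- small_round_jar_rim (a point): White stoneware jar, empty and open, standing loose and upright on the worktop: the smaller and lower of the two round ones, 52 mm in diameter at the belly, drawn in to 40 mm at the rim; mouth 31 mm in diameter. Point: centre of the mouth at the height of the rim, 70 mm above the worktop. z up.
- food_tin_center (a point): Closed food tin with a ring-pull top, loose, 75 mm in diameter, 58 mm high; a bystander among the jars. Point: its centre, half-way up.
- pepper_mill_center (a point): Wooden pepper mill, loose, 58 mm in diameter, 170 mm high, upright at the right front of the worktop; a bystander. Point: its centre, half-way up.

How it is judged:
By the outcome, as a careful person would: the job done as asked, in the order asked, and still so for the second after the job is handed in, with the robot touching nothing.
It also fails if it takes over 112 s, if anything falls off the work surface, if the arm or the gripper's body presses on something with over 40 N, if the wrist force passes 120 N, or if a joint passes its speed limit or range.

### The arm

A 6-joint arm with a two-finger parallel gripper is mounted at the origin on a cart in front of the work surface, level with it; the furniture and walls round the work are solid. World frame = base frame: x ahead of the robot, y to its left, z up, the work surface at z = 0. Lengths are in m, angles in rad, forces in N, time in s.
With the tool pointing down it reaches from about 0.4 to 0.825 m from the base axis. Payload 7 kg.
Tool frame: the origin (TCP) lies midway between the tips of the shut fingers; the grasp point (between the pads) lies arm.hold_point_z behind it (arm.hold_point_z is the distance from the TCP to the grasp point, in m); z points along the fingers, y is the line along which they close (so a half turn about z gives the same grasp; the last joint's range is limited). The gripper opens to 88 mm and grips with 3 to 60 N. Pads are 19 mm wide; open, the fingers measure 130 mm over their backs; the gripper's body (78 mm by 193 mm) begins 47 mm behind the grasp point.
Start: joints at [1.41, 0.359, 0.012, 0, -1.224, -0.288], TCP at [0.293, 0.608, 0.227] pointing down, gripper open.
Joint ranges: [-3.07, 3.07], [-1.43, 2.12], [-1.02, 1.25], [-3.03, 1.67], [-3.05, -0], [-3.03, 3.03]. Speed limits (rad/s): [2.39, 2.39, 3.01, 3.14, 3.14, 3.14].

### API

Orientations are given as [roll, pitch, yaw] about the fixed x, y, z axes, in that order (R = Rz(yaw) Ry(pitch) Rx(roll)).
In Python, from station import arm gives the robot as it stands.
- The arm moves only by the shell command python3 -m crank 'ROWS' [OPENING] [FORCE]. ROWS is JSON, a list that holds one entry, the list of rows, each a list of 4 numbers: the shift along the tool's x, y, z in units of 25 mm (1.0 is 25 mm), then the turn about the tool's z in units of 5 degrees (1.0 is 5 degrees). A call has 1 to 12 rows; each row is the pose to reach, as a shift and turn from the pose commanded when the call began, along the tool's axes at that moment; what a row does not reach only later rows make up. A row lasts 1/8 s, in which the tool goes at most 62.5 mm and 10.7 degrees, less where a joint would pass 70% of its speed; a pose out of reach is approached as far as the arm can. A call with a gripper value outside its range is refused whole. OPENING is the closure, from 0 (fully open) to 1 (shut), set as the call begins (- or left out, the last holds). The fingers move at their own pace and stop on an object; FORCE is the grip in N (left out, the last holds). Time passes only in rows, so rows that repeat a pose let the fingers close. It gives the time, the measured TCP pose, the force, the opening and the grip force at its end, in the units of the state.
- arm.get_state(): the state, without advancing time (a new reading comes with each control period).
- arm.grab_frame(name): name is "scene" or "side" or "wrist"; returns (picture, depth): 420x560x3 uint8, red, green, blue; 420x560 float32, m along the optical axis (not along the pixel's ray), 0 where there is no reading.
- arm.get_calibration(name): a dict with "mtx" (3x3 intrinsics, pixels), "k1" (the pictures are not rectified: a ray, as slopes to the right and down, at radius r is drawn at 1 + k1 r^2 times it, then the intrinsics apply), "R" (3x3) and "t" (3): a world point X has camera coordinates R X + t; the wrist camera has in their place "mount" (4x4, takes a point from camera to tool coordinates, whose origin is the TCP and whose axes are the flange's). Camera axes: x right, y down, z forward; pixel columns grow to the right and rows downward; lengths in m; the calibration is good to about 2 mm. A picture is of the moment at which its call begins: read the wrist's pose just before it. get_calibration takes no time and is no camera call.
- arm.job_done(): hands the job in; it is judged then, once.
Trained networks look in the newest picture that a camera, given by its name, has taken for a name from the list of things; names that differ only in an ending like _2 or _b are one class to them, and where a whole thing is asked for, a point or a joint stands for the part that bears it (a point fixed in the world has none). Each returns a list of dicts, best first, with "score" (0 to 1); they miss things now and then, are a little off and sometimes report something else, mostly with a low value. They report only what shows in the picture. A call takes as long as a camera call.
- arm.recognise(thing, camera): "extent" ([left, top, width, height] in pixels, round what is visible of it).
- arm.trace(thing, camera): "mask" (420x560 bool, what is visible of it) and "extent" ([left, top, width, height] in pixels, round what is visible of it).
The state is a dict: "t": time; "q": joint angles; "qd": joint speeds; "joint_efforts": joint torques, N m; "eef_pos": TCP position; "ee_rot": TCP orientation; "force": force on the tool from outside, world axes, zero at the start; "moment": the same for the moment, N m; "width": finger opening in m; "gripper_force": force on a finger pad.
Only numpy, scipy, OpenCV 4.12 (cv2) and the standard library are available. Lean on these libraries where they do the work, as an engineer would, in place of code of your own. Each camera call takes 0.05 s, during which the arm holds its last target. There are 200 camera calls.

## Working session

There is one attempt and no reset: what is moved stays moved. The work goes in short steps, Python scripts to look and compute and a shell command to move; the robot and the scene stay as the last step left them, time stands still between calls to the robot, and variables do not carry over. Pictures are saved under pics/ and viewed, at most 14 in all, crops included, and the job is handed in when it is done.

```bash
ls; mkdir -p pics; cat > h.py <<'E'
import numpy as np, cv2
from scipy.spatial.transform import Rotation as Ro
from station import arm
def pts(cam, d, st=None):
    c=arm.get_calibration(cam); K=np.array(c['mtx']); v,u=np.mgrid[0:420,0:560]
    p=np.stack([(u-K[0,2])/K[0,0],(v-K[1,2])/K[1,1]],-1); k=c['k1']
    q=p.copy()
    for _ in range(20): q=p/(1+k*(q**2).sum(-1,keepdims=True))
    X=np.concatenate([q,np.ones(q.shape[:2]+(1,))],-1)*d[...,None]
    if cam=='wrist':
        M=np.array(c['mount']); X=X@M[:3,:3].T+M[:3,3]
        R=Ro.from_euler('xyz',st['ee_rot']).as_matrix(); return X@R.T+np.array(st['eef_pos'])
    return (X-np.array(c['t']))@np.array(c['R'])
NAMES=['oblong_lid_center','square_lid_center','medium_round_lid_center','small_round_lid_center','oblong_jar_rim','square_jar_rim','medium_round_jar_rim','small_round_jar_rim','food_tin_center','pepper_mill_center']
def save(n,im): cv2.imwrite('pics/'+n,im[...,::-1])
E
python3 - <<'E'
from h import *
print(arm.get_state(), arm.hold_point_z)
for cam in ['scene','side']:
    im,d=arm.grab_frame(cam); P=pts(cam,d); save(cam+'0.png',im); np.savez(cam+'0.npz',im=im,d=d,P=P)
    for n in NAMES:
        r=arm.trace(n,cam)
        for x in r[:2]:
            m=x['mask']&(d>0); Q=P[m]
            if len(Q)<5: continue
            zt=np.percentile(Q[:,2],97); T=Q[Q[:,2]>zt-.006]
            print(cam,n,round(x['score'],2),x['extent'],'ztop',zt.round(4),'mid',((T.min(0)+T.max(0))/2).round(4)[:2],'size',np.ptp(T,0).round(3)[:2],len(T))
            if cam=='scene' and x is r[0]: np.save('m_'+n+'.npy',x['mask'])
E
```

```text
pics
{'t': 0.0, 'q': array([ 1.41009394e+00,  3.59359638e-01,  1.10741998e-02, -3.78991071e-04,
       -1.22408826e+00, -2.88043519e-01]), 'qd': array([ 0.00040521,  0.00142511,  0.00011581,  0.00067822, -0.00132575,
       -0.00083857]), 'joint_efforts': array([-1.01523074e-03, -5.82722890e+01,  2.93060213e+01,  6.99709520e+00,
        6.92052490e-03, -1.62214396e-04]), 'eef_pos': array([0.292677  , 0.60771014, 0.22564178]), 'ee_rot': array([ 3.13997905e+00, -1.06541104e-04, -4.48874885e-01]), 'force': array([ 0.77033714, -0.38315976, -0.19302666]), 'moment': array([0.01214386, 0.00654354, 0.02182176]), 'gripper_force': 0.0, 'width': 0.08766732359259503} 0.0188
scene oblong_lid_center 0.77 [331.3, 227.0, 43.6, 28.9] ztop 0.0245 mid [ 0.6441 -0.068 ] size [0.079 0.12 ] 285
scene square_lid_center 0.58 [337.8, 228.1, 27.3, 11.3] ztop 0.0466 mid [ 0.643  -0.0625] size [0.067 0.06 ] 146
scene medium_round_lid_center 0.53 [341.7, 222.8, 18.4, 7.2] ztop 0.0672 mid [ 0.6412 -0.0662] size [0.051 0.044] 104
scene small_round_lid_center 0.68 [343.4, 214.3, 16.4, 10.3] ztop 0.09 mid [ 0.6405 -
[... 1341 characters left out ...]
[ 0.3495 -0.2655] size [0.034 0.03 ] 156
side oblong_jar_rim 0.59 [305.6, 185.9, 38.1, 42.1] ztop 0.0605 mid [0.6521 0.1619] size [0.091 0.134] 187
side square_jar_rim 0.6 [235.2, 195.4, 31.5, 36.8] ztop 0.0854 mid [0.4288 0.1021] size [0.065 0.072] 125
side medium_round_jar_rim 0.74 [245.5, 235.8, 24.0, 42.2] ztop 0.0997 mid [ 0.4505 -0.1036] size [0.048 0.054] 142
side small_round_jar_rim 0.89 [237.8, 173.4, 15.3, 27.3] ztop 0.0694 mid [0.4118 0.2996] size [0.035 0.048] 57
side food_tin_center 0.94 [285.6, 168.3, 21.4, 20.2] ztop 0.0572 mid [0.5851 0.3556] size [0.072 0.083] 205
side pepper_mill_center 0.74 [197.6, 259.1, 31.2, 72.2] ztop 0.1577 mid [ 0.3494 -0.2655] size [0.035 0.03 ] 165
```

```bash
python3 - <<'E'
from h import *
np.set_printoptions(precision=4,suppress=True)
print(arm.get_calibration('wrist'))
for c in ['scene','side']:
    C=arm.get_calibration(c); print(c,-np.array(C['R']).T@np.array(C['t']))
s=np.load('scene0.npz')['im']; s2=cv2.resize(s[130:350,180:400],(400,400),interpolation=cv2.INTER_CUBIC)
st=arm.get_state(); im,d=arm.grab_frame('wrist'); w=cv2.resize(im,(400,300))
out=np.zeros((400,800,3),np.uint8); out[:,:400]=s2; out[:300,400:]=w; save('a.png',out)
E
```

```text
{'mtx': array([[332.0589,   0.    , 277.6856],
       [  0.    , 332.0589, 215.785 ],
       [  0.    ,   0.    ,   1.    ]]), 'k1': -0.0713358679790737, 'mount': array([[ 0.0012, -0.9659, -0.2587,  0.0695],
       [ 1.    ,  0.0009,  0.001 ,  0.0013],
       [-0.0007, -0.2587,  0.9659, -0.1578],
       [ 0.    ,  0.    ,  0.    ,  1.    ]])}
scene [-0.0634 -1.0302  0.8854]
side [ 0.4588 -0.9756  0.726 ]
```

View pics/a.png

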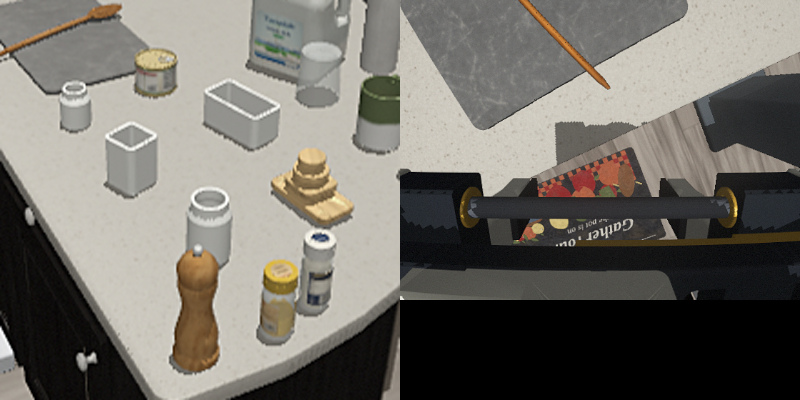

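```bash
cat >> h.py <<'E'
def go(*T):
    "rows (units) to reach x,y,z,yaw targets one after the other from the present pose"
    s=arm.get_state(); R=Ro.from_euler('xyz',s['ee_rot']).as_matrix(); y0=s['ee_rot'][2]
    for x,y,z,yaw in T:
        e=R.T@(np.array([x,y,z])-s['eef_pos'])/.025
        dy=(yaw-y0+np.pi/2)%np.pi-np.pi/2
        print('row',e.round(3).tolist(),'turn',round(float(-np.degrees(dy)/5),3))
def circ(Q):
    A=np.c_[2*Q,np.ones(len(Q))]; s=np.linalg.lstsq(A,(Q**2).sum(1),rcond=None)[0]
    return s[:2],np.sqrt(s[2]+s[:2]@s[:2])
E
python3 - <<'E'
from h import *
from scipy import ndimage
A=[np.load(c+'0.npz')['P'].reshape(-1,3) for c in ['scene','side']]
P=np.concatenate(A); P=P[(P[:,0]>.25)&(P[:,0]<.95)&(P[:,1]>-.5)&(P[:,1]<.7)&(P[:,2]>.012)&(P[:,2]<.5)]
G=np.zeros((140,240)); i=((P[:,0]-.25)/.005).astype(int); j=((P[:,1]+.5)/.005).astype(int)
np.maximum.at(G,(i,j),P[:,2])
L,n=ndimage.label(ndimage.binary_closing(G>0,np.ones((3,3))))
for k,sl in enumerate(ndimage.find_objects(L),1):
    if (L==k).sum()<25: continue
    print('x',sl[0].start*.005+.25,sl[0].stop*.005+.25,'y',round(sl[1].start*.005-.5,3),round(sl[1].stop*.005-.5,3),'h',G[sl].max().round(3))
for nm,c,z,r in [('obl lid',(.644,-.07),.022,.075),('sq lid',(.643,-.065),.044,.05),('med',(.641,-.066),.066,.04),('small',(.6405,-.061),.088,.035),('oblj',(.65,.163),.06,.09),('sqj',(.427,.103),.085,.06),('medj',(.45,-.104),.1,.05),('smj',(.411,.299),.07,.05)]:
  for a in A:
    Q=a[(np.hypot(a[:,0]-c[0],a[:,1]-c[1])<r)&(abs(a[:,2]-z)<.005)]
    R=cv2.minAreaRect((Q[:,:2]*1000).astype(np.float32)); print(nm,len(Q),np.round(R[0],1),np.round(R[1],1),round(R[2],1),'z',np.median(Q[:,2]).round(4))
go((.44,.2,.25,0),(.53,-.02,.25,0),(.53,-.06,.25,0))
E
```

```text
x 0.255 0.37 y 0.5 0.695 h 0.5
x 0.315 0.38 y -0.295 -0.24 h 0.171
x 0.35 0.65 y 0.53 0.695 h 0.337
x 0.385 0.44 y 0.265 0.325 h 0.074
x 0.39 0.47 y 0.06 0.145 h 0.088
x 0.395 0.435 y 0.415 0.525 h 0.017
x 0.41000000000000003 0.46499999999999997 y 0.525 0.565 h 0.014
x 0.41500000000000004 0.485 y -0.14 -0.07 h 0.103
x 0.435 0.485 y -0.295 -0.245 h 0.103
x 0.47 0.52 y 0.495 0.53 h 0.016
x 0.505 0.55 y -0.275 -0.225 h 0.112
x 0.5449999999999999 0.63 y 0.31 0.4 h 0.061
x 0.6000000000000001 0.69 y -0.135 0.0 h 0.092
x 0.6000000000000001 0.7050000000000001 y 0.09 0.235 h 0.065
x 0.775 0.9450000000000001 y 0.15 0.375 h 0.252
x 0.795 0.895 y -0.005 0.085 h 0.104
x 0.805 0.87 y -0.11 -0.05 h 0.211
obl lid 382 [643.1 -64.7] [ 69.2 126. ] 12.7 z 0.021
obl lid 399 [645.5 -67.6] [ 66.9 123.5] 9.1 z 0.0215
sq lid 173 [635.4 -70.9] [52.8 76.2] 51.6 z 0.0427
sq lid 190 [644.  -62.8] [62.1 59.7] 5.8 z 0.043
med 117 [637.3 -65.4] [42.2 51. ] 54.0 z 0.0647
med 136 [640.5 -68.3] [41.9 51.2] 81.3 z 0.0651
small 122 [641.5 -61.2] [41.6 40.9] 80.0 z 0.0873
small 136 [642.2 -62.1] [43.4 39.6] 37.6 z 0.0873
oblj 202 [651.7 164. ] [ 71.1 127.8] 18.1 z 0.0585
oblj 186 [651.5 163.8] [ 66.  128.7] 16.2 z 0.059
sqj 148 [426.5 103.4] [62.2 64.7] 20.2 z 0.084
sqj 131 [426.2 103.8] [60.8 66.2] 23.0 z 0.084
medj 108 [ 450.4 -101.8] [53.6 48.8] 62.7 z 0.0986
medj 125 [ 449.6 -104. ] [50.  54.5] 12.2 z 0.0987
smj 59 [412.8 297.5] [38.2 43.2] 1.4 z 0.0682
smj 49 [410.9 299.2] [37.6 40.9] 36.6 z 0.0682
row [12.385, 12.155, -0.938] turn -5.143
row [19.447, 18.522, -0.938] turn -5.143
row [20.141, 19.963, -0.938] turn -5.143
```

```bash
python3 - <<'E'
from h import *
go((.50,.36,.25,-1.396),(.54,.21,.25,-1.396),(.56,0.0,.25,-1.396))
E
```

```text
row [11.771, 5.348, -0.938] turn 10.854
row [15.815, 10.059, -0.938] turn 10.854
row [20.181, 17.28, -0.938] turn 10.854
```

```bash
cat > look.py <<'E'
import sys
from h import *
nm=sys.argv[1]; st=arm.get_state(); im,d=arm.grab_frame('wrist'); P=pts('wrist',d,st); np.savez(nm+'.npz',im=im,P=P); save(nm+'.png',im)
a=P[d>0].reshape(-1,3)
C={'oblid':((.644,-.067),.022,.075),'sqlid':((.643,-.064),.044,.05),'medlid':((.641,-.067),.066,.04),'smlid':((.641,-.061),.088,.035),'oblj':((.6515,.164),.06,.075),'sqj':((.4265,.1035),.085,.05),'medj':((.45,-.103),.1,.05),'smj':((.412,.298),.07,.045)}
print(np.round(st['eef_pos'],4),np.round(st['ee_rot'],4))
for k,(c,z,r) in C.items():
    m=(np.hypot(P[...,0]-c[0],P[...,1]-c[1])<r)&(abs(P[...,2]-z)<.004)&(d>0); Q=P[m]
    if len(Q)<150: continue
    v,u=np.nonzero(m)
    R=cv2.minAreaRect((Q[:,:2]*1000).astype(np.float32))
    print(k,len(Q),'rect',np.round(R[0],1),np.round(R[1],1),round(R[2],1),'z',np.median(Q[:,2]).round(4),'rows',v.min(),v.max(),'cols',u.min(),u.max(),end=' ')
    if k[:2] in('me','sm'):
        H=Q[:,:2][cv2.convexHull((Q[:,:2]).astype(np.float32),returnPoints=False).ravel()]; c,r=circ(H); print('circ',(c*1000).round(1),(r*1000).round(1),end='')
    print()
E
python3 -m crank '[[[2,1,0,1.9],[4,2,-0.2,3.8],[6,3,-0.5,5.7],[8,4,-0.8,7.6],[10,4.8,-0.9,9.5],[11.8,5.3,-0.9,10.85],[11.8,5.3,-0.9,10.85],[11.8,5.3,-0.9,10.85]]]' 0 && python3 look.py w1
```

```text
t: 2.15
eef_pos: [0.5012, 0.3607, 0.249]
ee_rot: [3.141, 0.0, -1.396]
force: [-0.1, -0.2, -0.1]
width: 0.0872
gripper_force: 0.0
[0.5012 0.3607 0.249 ] [ 3.1414e+00  1.0000e-04 -1.3956e+00]
oblj 752 rect [640.2 206.8] [65.5 36.5] 12.4 z 0.0594 rows 0 39 cols 128 197 
smj 523 rect [413.1 300. ] [39.8 38.8] 74.8 z 0.0694 rows 135 174 cols 354 392 circ [413.1 300.1] 19.7
```

```bash
python3 -c "
from h import *
go((.54,.21,.25,-1.396))"
```

```text
row [6.225, -0.483, -0.04] turn 0.014
```

```bash
python3 -m crank '[[[2,-0.2,0,0],[4.3,-0.4,0,0],[6.2,-0.5,0,0],[6.2,-0.5,0,0],[6.2,-0.5,0,0]]]' && python3 look.py w2 && python3 -c "
from h import *
go((.56,.0,.25,-1.396))"
```

```text
t: 2.82
eef_pos: [0.5403, 0.2112, 0.2492]
ee_rot: [-3.141, 0.0, -1.395]
force: [0.6, 0.2, -0.0]
width: 0.0878
gripper_force: 0.0
[0.5403 0.2112 0.2492] [-3.1412e+00  4.0000e-04 -1.3946e+00]
oblj 1864 rect [652.9 163. ] [ 65.6 122. ] 16.3 z 0.0595 rows 66 192 cols 138 215 
sqj 1344 rect [427.8 104.2] [62.  60.5] 20.4 z 0.0847 rows 77 147 cols 379 446 
row [8.47, 0.706, -0.038] turn 0.022
```

```bash
python3 -m crank '[[[2.4,0.2,0,0],[4.8,0.4,0,0],[7,0.6,0,0],[8.5,0.7,0,0],[8.5,0.7,0,0],[8.5,0.7,0,0]]]' && python3 look.py w3 && python3 -c "
from h import *
go((.642,-.0615,.13,-1.396))"
```

```text
t: 3.62
eef_pos: [0.5605, -0.0008, 0.2489]
ee_rot: [3.142, 0.0, -1.395]
force: [0.3, -0.3, 0.1]
width: 0.0875
gripper_force: 0.0
[ 0.5605 -0.0008  0.2489] [ 3.1415e+00  1.0000e-04 -1.3946e+00]
oblid 3180 rect [645.4 -63.8] [ 66.5 124.3] 8.9 z 0.0216 rows 64 176 cols 182 242 
sqlid 989 rect [644.1 -59.9] [61.6 62.1] 5.6 z 0.0433 rows 94 155 cols 181 239 
medlid 659 rect [643.1 -60.4] [52.6 53.1] 1.1 z 0.0653 rows 98 152 cols 180 233 circ [642.7 -60.4] 26.7
smlid 1565 rect [641.1 -61.4] [40.9 40.4] 9.7 z 0.0875 rows 102 146 cols 182 225 circ [641.  -61.4] 20.7
oblj 239 rect [649.9 153. ] [63.4 98.6] 10.2 z 0.0594 rows 269 343 cols 158 209 
sqj 240 rect [440.5 124.8] [27.1 57.1] 59.9 z 0.0844 rows 306 335 cols 350 387 
medj 936 rect [ 450.9 -102.9] [50.2 51.4] 63.2 z 0.0994 rows 87 145 cols 388 444 circ [ 450.6 -103.1] 25.6
row [2.972, -2.785, 4.757] turn 0.023
```

View pics/w3.png

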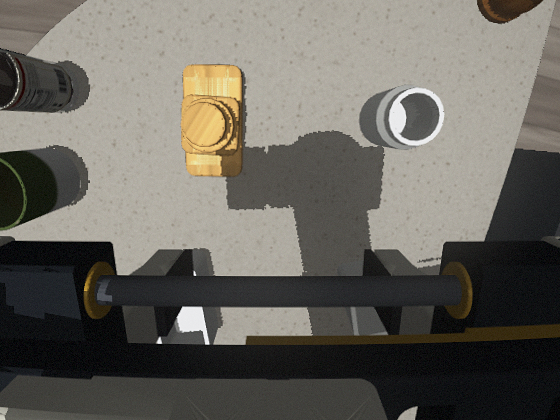

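```bash
python3 -c "
from h import *
go((.641,-.0614,.076,-1.396))"
```

```text
row [2.961, -2.746, 6.917] turn 0.023
```

```bash
python3 -m crank '[[[1.2,-1.1,1.5,0],[2.4,-2.2,3,0],[2.96,-2.75,4.5,0],[2.96,-2.75,5.5,0.02],[2.96,-2.75,6.3,0.02],[2.96,-2.75,6.75,0.02],[2.96,-2.75,6.92,0.02],[2.96,-2.75,6.92,0.02],[2.96,-2.75,6.92,0.02]]]' && python3 -m crank '[[[0,0,0,0],[0,0,0,0],[0,0,0,0],[0,0,0,0],[0,0,0,0]]]' 0.75 20
```

```text
t: 4.8
eef_pos: [0.6415, -0.0627, 0.0771]
ee_rot: [-3.14, -0.0, -1.397]
force: [-0.1, 0.6, 0.3]
width: 0.0875
gripper_force: 0.0
t: 5.42
eef_pos: [0.6409, -0.0629, 0.076]
ee_rot: [3.142, -0.0, -1.397]
force: [0.3, -0.1, -0.3]
width: 0.0426
gripper_force: 0.1
```

```bash
python3 -m crank '[[[0,0,0,0],[0,0,0,0]]]' 1 20; python3 -c "
from h import *
go((.641,-.0629,.13,-1.396),(.56,.12,.16,-1.396),(.413,.300,.13,-1.396),(.413,.300,.08,-1.396))"
```

```text
t: 5.68
eef_pos: [0.6409, -0.0629, 0.076]
ee_rot: [3.142, -0.0, -1.397]
force: [-0.2, -0.2, 0.8]
width: 0.0412
gripper_force: 20.0
row [0.002, -0.005, -2.159] turn -0.016
row [-7.764, 1.924, -3.359] turn -0.016
row [-15.87, 6.473, -2.158] turn -0.016
row [-15.87, 6.473, -0.158] turn -0.016
```

```bash
python3 -m crank '[[[0,0,-0.7,0],[0,0,-1.7,0],[-1.5,0.5,-2.7,0],[-3.8,1.2,-3.2,0],[-6,2.2,-3.3,0],[-8.2,3.2,-3.3,0],[-10.4,4.2,-3.2,0],[-12.5,5.2,-2.8,0],[-14.4,6,-2.4,0],[-15.8,6.47,-2.2,0],[-15.8,6.47,-2,0],[-15.8,6.47,-2,0]]]'; python3 -c "
from h import *
go((.413,.2985,.075,-1.396))"; python3 - <<'E'
import sys; sys.path.insert(0,'.')
from h import *
im,d=arm.grab_frame('wrist'); save('/../pics/p1.png',im)
E
```

```text
t: 7.18
eef_pos: [0.4133, 0.2982, 0.1265]
ee_rot: [-3.142, 0.0, -1.397]
force: [0.2, 0.1, 0.6]
width: 0.0414
gripper_force: 20.0
row [-0.015, 0.012, 2.06] turn -0.008
```

View pics/p1.png

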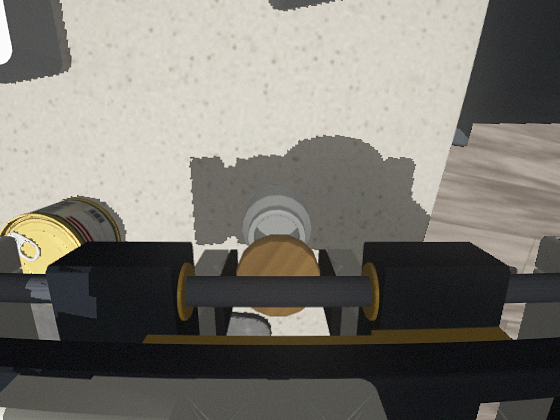

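```bash
python3 -m crank '[[[0,0,0.6,0],[0,0,1.2,0],[0,0,1.6,0],[0,0,1.8,0],[0,0,2,0],[0,0,2.14,0],[0,0,2.2,0],[0,0,2.2,0],[0,0,2.2,0]]]'
```

```text
t: 8.35
eef_pos: [0.4135, 0.2984, 0.0713]
ee_rot: [-3.141, 0.0, -1.397]
force: [0.2, 0.1, 0.2]
width: 0.0412
gripper_force: 20.0
```

```bash
python3 -m crank '[[[0,0,0.02,0],[0,0,0.04,0],[0,0,0.04,0]]]'
```

```text
t: 8.72
eef_pos: [0.4135, 0.2985, 0.0709]
ee_rot: [-3.141, 0.0, -1.397]
force: [-2.7, -1.7, 8.3]
width: 0.0408
gripper_force: 20.0
```

```bash
python3 -m crank '[[[0,0,0,0],[0,0,0,0],[0,0,0,0],[0,0,0,0]]]' 0 && python3 -m crank '[[[0,0,-0.3,0],[0,0,-1,0],[0,0,-2,0],[0,0,-4,0]]]' && python3 -c "
from h import *
go((.45,.39,.25,-1.396),(.60,0,.25,-1.396))"
```

```text
t: 9.22
eef_pos: [0.4134, 0.2983, 0.0699]
ee_rot: [3.141, -0.0, -1.397]
force: [0.2, -0.1, 0.1]
width: 0.0753
gripper_force: 0.0
t: 9.72
eef_pos: [0.4126, 0.2972, 0.17]
ee_rot: [3.139, -0.003, -1.398]
force: [0.6, 1.1, -0.6]
width: 0.0876
gripper_force: 0.0
row [-3.389, -2.104, -3.215] turn -0.018
row [13.012, -5.326, -3.183] turn -0.018
```

```bash
python3 -m crank '[[[-1.2,-0.5,-1.5,0],[-2.4,-1,-2.8,0],[-2.4,-1,-3,0],[-2.4,-1,-3,0]]]' && sed "s/'smj':((.412,.298),.07,.045)/'smj':((.412,.298),.07+.013,.045)/" look.py > look2.py && python3 look2.py w4 && python3 -c "
from h import *
go((.60,0,.25,-1.396))"
```

```text
t: 10.22
eef_pos: [0.4272, 0.3612, 0.2449]
ee_rot: [3.141, -0.0, -1.397]
force: [-0.5, -0.9, -0.3]
width: 0.0874
gripper_force: 0.0
[0.4272 0.3612 0.2449] [ 3.1411 -0.     -1.3974]
oblj 623 rect [639.2 213.9] [66.  25.2] 7.1 z 0.0594 rows 0 27 cols 55 121 
smj 1482 rect [412.8 299. ] [39.9 39.3] 10.5 z 0.0826 rows 119 161 cols 282 324 circ [412.6 299. ] 20.4
row [15.406, -4.328, -0.222] turn -0.019
```

View pics/w4.png

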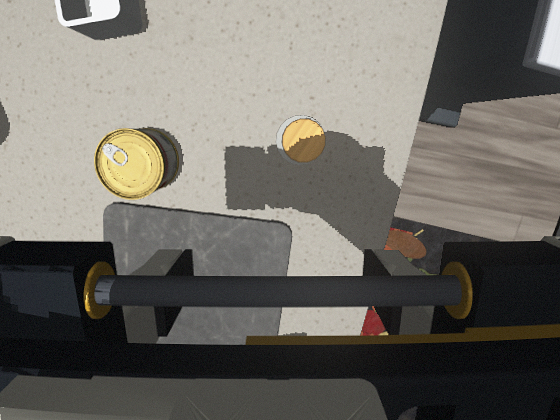

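```bash
python3 -m crank '[[[2.4,-0.7,0,0],[4.8,-1.4,0,0],[7.2,-2.1,0,0],[9.6,-2.7,0,0],[12,-3.4,0,0],[14,-4,0,0],[15.4,-4.3,0,0],[15.4,-4.3,0,0],[15.4,-4.3,0,0]]]' && python3 look.py w5 && python3 -c "
from h import *
go((.6427,-.0604,.054,-1.396))"
```

```text
t: 11.4
eef_pos: [0.5991, 0.0006, 0.2442]
ee_rot: [3.14, 0.0, -1.398]
force: [-0.1, 1.0, 0.7]
width: 0.0876
gripper_force: 0.0
[0.5991 0.0006 0.2442] [ 3.1399e+00  1.0000e-04 -1.3984e+00]
oblid 3174 rect [645.9 -64.2] [ 65.8 123.7] 8.9 z 0.0215 rows 68 181 cols 215 275 
sqlid 1040 rect [643.8 -60.7] [61.1 62.5] 7.8 z 0.0434 rows 99 160 cols 216 274 
medlid 2272 rect [642.8 -61. ] [52.6 52.5] 27.3 z 0.0656 rows 103 157 cols 217 270 circ [642.9 -60.5] 26.5
oblj 431 rect [655.8 150.8] [64.9 97.5] 16.3 z 0.0593 rows 273 344 cols 179 240 
medj 993 rect [ 450.8 -103.1] [51.1 51.5] 31.6 z 0.0994 rows 93 151 cols 429 485 circ [ 450.9 -102.9] 25.8
row [2.727, -1.297, 7.618] turn -0.016
```

```bash
python3 -m crank '[[[1.3,-0.6,2,0],[2.5,-1.2,4,0],[2.73,-1.3,5.5,0],[2.73,-1.3,6.3,0],[2.73,-1.3,6.6,0],[2.73,-1.3,6.6,0],[2.73,-1.3,6.6,0]]]' && python3 -c "
from h import *
go((.6429,-.0607,.054,-1.396))"
```

```text
t: 12.32
eef_pos: [0.6445, -0.06, 0.0815]
ee_rot: [-3.14, -0.0, -1.396]
force: [0.3, 0.7, -0.3]
width: 0.0873
gripper_force: 0.0
row [0.015, 0.071, 1.098] turn -0.005
```

```bash
python3 -m crank '[[[0,0.07,0.4,0],[0,0.07,0.8,0],[0,0.07,1,0],[0,0.07,1.07,0],[0,0.07,1.07,0]]]' && python3 -m crank '[[[0,0,0,0],[0,0,0,0],[0,0,0,0],[0,0,0,0],[0,0,0,0],[0,0,0,0]]]' 1 20;  python3 -c "
from h import *
go((.6429,-.0607,.12,-1.396),(.4508,-.103,.15,-1.396),(.4508,-.103,.115,-1.396))"
```

```text
t: 12.95
eef_pos: [0.6421, -0.061, 0.0531]
ee_rot: [3.141, -0.0, -1.397]
force: [0.4, -0.4, 0.6]
width: 0.0876
gripper_force: 0.0
t: 13.7
eef_pos: [0.6422, -0.0609, 0.0534]
ee_rot: [-3.141, -0.0, -1.397]
force: [0.5, -0.3, 0.6]
width: 0.0529
gripper_force: 20.0
row [-0.002, -0.031, -2.662] turn -0.015
row [0.338, 7.829, -3.864] turn -0.015
row [0.338, 7.83, -2.464] turn -0.015
```

```bash
python3 -m crank '[[[0,0,-0.6,0],[0,0,-1.6,0],[0,0,-2.8,0],[0.1,1.5,-3.6,0],[0.2,3.5,-3.9,0],[0.3,5.5,-3.9,0],[0.33,7,-3.6,0],[0.33,7.8,-3.2,0],[0.33,7.83,-3,0],[0.33,7.83,-3,0],[0.33,7.83,-3,0]]]';  python3 -c "
from h import *
go((.4508,-.103,.1035,-1.396))"
```

```text
t: 15.08
eef_pos: [0.4517, -0.1026, 0.1287]
ee_rot: [-3.141, -0.0, -1.397]
force: [-0.9, -0.1, -0.6]
width: 0.0526
gripper_force: 20.0
row [0.008, 0.04, 1.01] turn -0.012
```

```bash
python3 -m crank '[[[0,0.03,0.3,0],[0,0.03,0.6,0],[0,0.03,0.85,0],[0,0.03,1,0],[0,0.03,1.06,0],[0,0.03,1.06,0],[0,0.03,1.06,0]]]'
```

```text
t: 15.95
eef_pos: [0.4501, -0.1029, 0.102]
ee_rot: [-3.141, -0.0, -1.397]
force: [-0.6, 1.0, -0.1]
width: 0.0528
gripper_force: 20.0
```

```bash
python3 -m crank '[[[0,0,0.03,0],[0,0,0.05,0],[0,0,0.05,0]]]';python3 -m crank '[[[0,0,0.02,0],[0,0,0.02,0]]]'
```

```text
t: 16.32
eef_pos: [0.4499, -0.1029, 0.1006]
ee_rot: [-3.142, -0.0, -1.397]
force: [1.0, -0.1, -1.0]
width: 0.0528
gripper_force: 20.0
t: 16.58
eef_pos: [0.45, -0.1029, 0.1003]
ee_rot: [-3.141, -0.0, -1.397]
force: [-1.2, 0.9, 4.6]
width: 0.0528
gripper_force: 20.0
```

```bash
python3 -m crank '[[[0,0,0,0],[0,0,0,0],[0,0,0,0],[0,0,0,0]]]' 0 && python3 -m crank '[[[0,0,-0.3,0],[0,0,-1,0],[0,0,-2,0],[0,0,-4,0],[-2,-2,-5.5,0],[-4,-4,-5.8,0],[-5,-5,-5.8,0],[-5,-5,-5.8,0],[-5,-5,-5.8,0]]]' && sed -i "s/-.103),.1,/-.103),.113,/" look.py && python3 look.py w6 && python3 -c "
from h import *
go((.643,-.06,.032,np.radians(-83)))"
```

```text
t: 17.08
eef_pos: [0.4499, -0.1029, 0.1]
ee_rot: [3.142, -0.0, -1.397]
force: [0.0, 0.3, 0.8]
width: 0.0856
gripper_force: 0.0
t: 18.2
eef_pos: [0.5511, 0.0419, 0.2449]
ee_rot: [3.141, -0.0, -1.397]
force: [-0.7, 0.1, 0.0]
width: 0.0877
gripper_force: 0.0
[0.5511 0.0419 0.2449] [ 3.1407e+00 -1.0000e-04 -1.3967e+00]
oblid 3458 rect [645.4 -63.6] [ 66.6 124.2] 9.1 z 0.0215 rows 20 139 cols 177 239 
sqlid 3596 rect [644.4 -60.3] [62.7 61.7] 7.2 z 0.0435 rows 50 113 cols 175 235 
oblj 860 rect [652.  163.5] [ 65.6 123.5] 16.8 z 0.0594 rows 231 330 cols 134 206 
sqj 218 rect [441.2  96.9] [75.2 46.5] 63.4 z 0.0845 rows 248 306 cols 351 408 
medj 3298 rect [ 449.8 -102.7] [53.  52.9] 0.7 z 0.1127 rows 29 95 cols 395 458 circ [ 449.6 -102.6] 26.7
row [4.629, -2.933, 8.522] turn 0.587
```

View pics/w6.png

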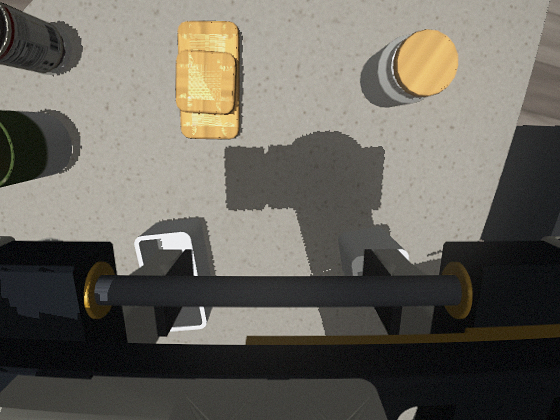

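```bash
python3 -m crank '[[[1.5,-1,2,0.2],[3,-2,4,0.4],[4.4,-2.9,6,0.59],[4.63,-2.95,7,0.59],[4.63,-2.95,7.5,0.59],[4.63,-2.95,7.5,0.59],[4.63,-2.95,7.5,0.59]]]' && python3 -c "
from h import *
go((.6442,-.0603,.032,np.radians(-83)))"
```

```text
t: 19.12
eef_pos: [0.6448, -0.0591, 0.0597]
ee_rot: [-3.139, -0.0, -1.448]
force: [-0.4, -0.0, 1.1]
width: 0.0871
gripper_force: 0.0
row [0.045, 0.035, 1.106] turn 0.005
```

```bash
python3 -m crank '[[[0.02,0.02,0.4,0],[0.02,0.02,0.8,0],[0.02,0.02,1,0],[0.02,0.02,1.06,0],[0.02,0.02,1.06,0]]]' && python3 -m crank '[[[0,0,0,0],[0,0,0,0],[0,0,0,0],[0,0,0,0],[0,0,0,0]]]' 1 20;  python3 -c "
from h import *
y=np.radians(-69.6)
go((.6442,-.0603,.12,np.radians(-83)),(.4278,.1042,.15,y),(.4278,.1042,.115,y))"
```

```text
t: 19.75
eef_pos: [0.6437, -0.0601, 0.0309]
ee_rot: [3.141, -0.0, -1.449]
force: [-0.2, -0.0, 0.3]
width: 0.0876
gripper_force: 0.0
t: 20.38
eef_pos: [0.6438, -0.0601, 0.0312]
ee_rot: [-3.141, -0.0, -1.449]
force: [-0.2, 0.3, 2.1]
width: 0.0618
gripper_force: 20.0
row [0.01, -0.015, -3.55] turn -0.003
row [-7.574, 7.775, -4.753] turn -2.683
row [-7.574, 7.776, -3.353] turn -2.683
```

```bash
python3 -m crank '[[[0,0,-0.6,0],[0,0,-1.8,0],[0,0,-3.2,0],[-1.5,1.5,-4,-0.5],[-3,3.1,-4.2,-1],[-4.6,4.7,-4.2,-1.6],[-6.1,6.2,-4.2,-2.2],[-7.4,7.6,-3.8,-2.6],[-7.57,7.78,-3.4,-2.68],[-7.57,7.78,-3.3,-2.68],[-7.57,7.78,-3.3,-2.68]]]';  python3 -c "
from h import *
go((.4278,.1042,.0882,np.radians(-69.6)))"
```

```text
t: 21.75
eef_pos: [0.4284, 0.1039, 0.1138]
ee_rot: [-3.141, -0.0, -1.216]
force: [-0.6, 0.1, -1.3]
width: 0.0615
gripper_force: 20.0
row [-0.022, 0.02, 1.023] turn -0.013
```

```bash
python3 -m crank '[[[0,0,0.3,0],[0,0,0.6,0],[0,0,0.85,0],[0,0,1,0],[0,0,1.08,0],[0,0,1.08,0],[0,0,1.08,0]]]'
```

```text
t: 22.62
eef_pos: [0.4277, 0.1042, 0.0868]
ee_rot: [-3.141, 0.0, -1.215]
force: [0.2, 0.2, -0.8]
width: 0.0617
gripper_force: 20.0
```

```bash
python3 -m crank '[[[0,0,0.03,0],[0,0,0.05,0],[0,0,0.05,0]]]';python3 -m crank '[[[0,0,0.02,0],[0,0,0.02,0]]]'
```

```text
t: 23.0
eef_pos: [0.4276, 0.1041, 0.0853]
ee_rot: [-3.142, 0.0, -1.215]
force: [0.4, 1.1, -0.6]
width: 0.0616
gripper_force: 20.0
t: 23.25
eef_pos: [0.4277, 0.1041, 0.0852]
ee_rot: [-3.141, -0.0, -1.215]
force: [-1.8, -0.6, 5.1]
width: 0.062
gripper_force: 20.9
```

Contact at the rim height; release and look.

```bash
python3 -m crank '[[[0,0,0,0],[0,0,0,0],[0,0,0,0],[0,0,0,0]]]' 0 && python3 -m crank '[[[0,0,-0.3,0],[0,0,-1,0],[0,0,-2,0],[-1,-1,-4,0.8],[-2.2,-2.2,-5.5,1.6],[-3,-3,-6.2,2.4],[-3,-3,-6.2,2.4],[-3,-3,-6.2,2.4]]]' && sed -i "s/.1035),.085,/.1035),.098,/" look.py && python3 look.py w7 && python3 -c "
from h import *
go((.6,.02,.24,np.radians(-81)))"
```

```text
t: 23.75
eef_pos: [0.4276, 0.1041, 0.0848]
ee_rot: [3.142, -0.0, -1.215]
force: [0.3, -0.0, 0.7]
width: 0.0869
gripper_force: 0.0
t: 24.75
eef_pos: [0.4711, 0.2001, 0.2394]
ee_rot: [3.141, -0.0, -1.424]
force: [0.3, 0.0, -0.1]
width: 0.0875
gripper_force: 0.0
[0.4711 0.2001 0.2394] [ 3.1406e+00 -4.0000e-04 -1.4236e+00]
oblj 2065 rect [652.4 163.5] [ 66.  122.8] 16.0 z 0.0594 rows 71 198 cols 63 147 
sqj 4974 rect [426.7 103.3] [62.1 62.5] 19.9 z 0.0976 rows 65 146 cols 304 380 
row [7.867, -4.051, -0.029] turn -0.118
```

View pics/w7.png

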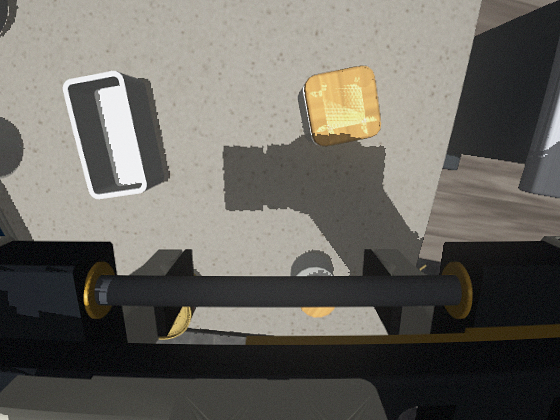

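```bash
python3 -m crank '[[[2,-1,0,0],[4,-2,0,0],[6,-3.1,0,-0.1],[7.9,-4.05,0,-0.12],[7.9,-4.05,0,-0.12],[7.9,-4.05,0,-0.12]]]' && python3 look.py w8 && python3 -c "
from h import *
go((.6454,-.064,.011,np.radians(-81)))"
```

```text
t: 25.55
eef_pos: [0.5999, 0.0191, 0.2391]
ee_rot: [3.14, -0.0, -1.415]
force: [0.2, -0.2, 0.8]
width: 0.0877
gripper_force: 0.0
[0.5999 0.0191 0.2391] [ 3.1401e+00 -1.0000e-04 -1.4153e+00]
oblid 6835 rect [646.1 -64.4] [ 65.8 123.3] 8.5 z 0.0216 rows 50 166 cols 216 277 
oblj 625 rect [654.3 156.7] [ 65.3 109.7] 16.2 z 0.0594 rows 260 344 cols 183 245 
medj 3132 rect [ 449.7 -102.7] [52.9 53. ] 78.4 z 0.1127 rows 65 130 cols 444 505 circ [ 449.8 -103. ] 26.8
row [3.594, -1.28, 9.138] turn -0.005
```

```bash
python3 -m crank '[[[1.2,-0.5,2,0],[2.4,-0.9,4,0],[3.5,-1.28,6,0],[3.6,-1.29,7.5,0],[3.6,-1.29,8.1,0],[3.6,-1.29,8.1,0],[3.6,-1.29,8.1,0]]]' && python3 -c "
from h import *
go((.6457,-.0642,.0105,np.radians(-81.2)))"
```

```text
t: 26.48
eef_pos: [0.6479, -0.063, 0.0394]
ee_rot: [-3.139, -0.0, -1.412]
force: [1.1, -0.4, 0.6]
width: 0.0878
gripper_force: 0.0
row [0.033, 0.097, 1.157] turn 0.054
```

```bash
python3 -m crank '[[[0.02,0.05,0.4,0],[0.02,0.05,0.8,0],[0.02,0.05,1,0.03],[0.02,0.05,1.1,0.03],[0.02,0.05,1.1,0.03]]]' && python3 -m crank '[[[0,0,0,0],[0,0,0,0],[0,0,0,0],[0,0,0,0],[0,0,0,0]]]' 1 25;  python3 -c "
from h import *
y=np.radians(-73.8)
go((.6457,-.0642,.12,np.radians(-81.2)),(.6526,.1632,.11,y),(.6526,.1632,.09,y))"
```

```text
t: 27.1
eef_pos: [0.6454, -0.0647, 0.0095]
ee_rot: [3.141, -0.0, -1.417]
force: [-0.5, -0.5, 0.7]
width: 0.0879
gripper_force: 0.0
t: 27.72
eef_pos: [0.6457, -0.0646, 0.01]
ee_rot: [-3.141, -0.0, -1.417]
force: [0.1, -0.8, 2.2]
width: 0.0659
gripper_force: 25.0
row [-0.016, -0.005, -4.399] turn 0.008
row [-8.962, -1.675, -3.999] turn -1.472
row [-8.962, -1.675, -3.199] turn -1.472
```

```bash
python3 -m crank '[[[0,0,-0.6,0],[0,0,-1.8,0],[-1,-0.2,-3.2,-0.1],[-2.8,-0.5,-4,-0.4],[-4.8,-0.9,-4,-0.7],[-6.8,-1.2,-4,-1],[-8.3,-1.5,-3.8,-1.3],[-8.96,-1.67,-3.4,-1.47],[-8.96,-1.67,-3.2,-1.47],[-8.96,-1.67,-3.2,-1.47],[-8.96,-1.67,-3.2,-1.47]]]';  python3 -c "
from h import *
go((.6526,.1632,.064,np.radians(-73.8)))"
```

```text
t: 29.1
eef_pos: [0.6525, 0.162, 0.0901]
ee_rot: [-3.142, -0.0, -1.29]
force: [-0.2, -0.1, -0.9]
width: 0.0654
gripper_force: 25.0
row [-0.047, -0.018, 1.044] turn -0.019
```

```bash
python3 -m crank '[[[-0.04,0,0.3,0],[-0.04,0,0.6,0],[-0.04,0,0.85,0],[-0.04,0,1,0],[-0.04,0,1.07,0],[-0.04,0,1.07,0],[-0.04,0,1.07,0]]]'
```

```text
t: 29.98
eef_pos: [0.6522, 0.1642, 0.0633]
ee_rot: [-3.141, 0.0, -1.288]
force: [0.3, -0.3, -1.2]
width: 0.0657
gripper_force: 25.0
```

```bash
python3 -m crank '[[[0,0,0.03,0],[0,0,0.06,0],[0,0,0.06,0]]]';python3 -m crank '[[[0,0,0.02,0],[0,0,0.02,0]]]'
```

```text
t: 30.35
eef_pos: [0.6521, 0.1641, 0.0615]
ee_rot: [3.142, -0.0, -1.288]
force: [-0.6, -0.2, -1.5]
width: 0.0656
gripper_force: 25.0
t: 30.6
eef_pos: [0.6521, 0.1641, 0.0611]
ee_rot: [-3.142, -0.0, -1.288]
force: [0.7, 0.2, -0.7]
width: 0.0656
gripper_force: 25.0
```

```bash
python3 -m crank '[[[0,0,0.02,0],[0,0,0.02,0]]]'
```

```text
t: 30.85
eef_pos: [0.6521, 0.1641, 0.061]
ee_rot: [-3.141, -0.0, -1.288]
force: [-2.1, -0.5, 4.3]
width: 0.0658
gripper_force: 25.0
```

Contact at the rim; release and check everything.

```bash
python3 -m crank '[[[0,0,0,0],[0,0,0,0],[0,0,0,0],[0,0,0,0]]]' 0 && python3 -m crank '[[[0,0,-0.3,0],[0,0,-1,0],[0,0,-2,0],[0,0,-4,0],[-1.5,2,-6,0],[-2.5,3.5,-7,0],[-2.5,3.5,-7,0],[-2.5,3.5,-7,0]]]' && sed -i "s/.164),.06,/.164),.073,/" look.py && python3 look.py w9 && python3 - <<'E'
from h import *
im,d=arm.grab_frame('side'); P=pts('side',d); s0=np.load('side0.npz')
for n in NAMES[:4]+NAMES[8:]:
    for x in arm.trace(n,'side')[:1]:
        Q=P[x['mask']&(d>0)]; zt=np.percentile(Q[:,2],97); T=Q[Q[:,2]>zt-.006]
        print(n,round(x['score'],2),zt.round(4),((T.min(0)+T.max(0))/2).round(4)[:2])
a=np.zeros((300,800,3),np.uint8); a[:,:400]=cv2.resize(im[150:360,160:440],(400,300)); a[:,400:]=cv2.resize(np.load('w9.npz')['im'],(400,300)); save('end.png',a)
E
```

```text
t: 31.35
eef_pos: [0.6521, 0.1641, 0.0604]
ee_rot: [3.141, -0.0, -1.288]
force: [-0.2, 1.0, 0.2]
width: 0.087
gripper_force: 0.0
t: 32.35
eef_pos: [0.5506, 0.2001, 0.2372]
ee_rot: [-3.139, 0.001, -1.287]
force: [0.1, -0.3, -0.6]
width: 0.0877
gripper_force: 0.0
[0.5506 0.2001 0.2372] [-3.1391e+00  1.0000e-03 -1.2873e+00]
oblj 8705 rect [650.6 164. ] [ 66.7 124.1] 16.3 z 0.0726 rows 68 199 cols 150 223 
sqj 4495 rect [427.4 103.4] [62. 62.] 20.3 z 0.0977 rows 107 178 cols 405 473 
oblong_lid_center 0.68 0.0751 [0.6495 0.1619]
square_lid_center 0.54 0.0998 [0.4265 0.1035]
medium_round_lid_center 0.86 0.1147 [ 0.4486 -0.1036]
small_round_lid_center 0.44 0.0851 [0.4124 0.2947]
food_tin_center 0.64 0.0577 [0.5859 0.3552]
pepper_mill_center 0.9 0.1577 [ 0.3494 -0.2656]
```

View pics/end.png

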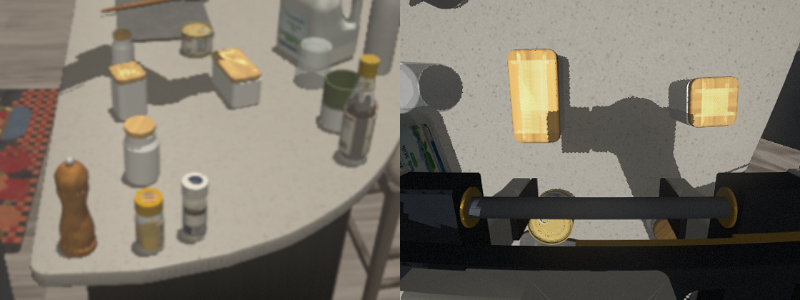

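All four lids are seated at rim height (tops at 73, 98, 113 and 83 mm), and the tin and mill have not moved; the gripper is clear.

```bash
python3 -c "
from station import arm
print(arm.job_done())"
```

```text
the job is handed in; nothing more can be done
None
```

All four jars are closed with their own lids, each plate at rim height, and the tin and pepper mill are where they were; the job was handed in at about 32 s.

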